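# Close the roller bay of the sliding-door sill

## Task

The door track has been cleaned: put the grey cover back in the open service bay in the middle of the aluminium sill so that it lies flat and fully home, then press its brass slotted stud down and turn it a quarter turn clockwise until it drops into its catch and stays locked. Leave the other things on the shelf where they are.

Things in the scene. Friction and masses are not known exactly. Their poses are not given: they have to be found in the camera images.
- cover: Loose grey sheet cover, plate 82 (x) x 168 (y) x 5 mm, standing on a 14 mm deep, 62 mm wide foot folded down along each short end. Origin: level with the feet's underside, below the plate's centre; y along the long side, z up. Either way round fits. About 0.3 kg with the captive stud in its centre, by whose head it can be carried.
- cover_plate (a point): Centre of the plate's upper face, 19 mm above the cover's origin; axes as the cover's.
- stud_head (a point): Centre of the top of the stud's head: a knurled round brass knob, 44 mm diameter, 24 mm tall. While the stud is up its top is 35.5 mm, its underside 11.5 mm above the plate's upper face. A dark coin slot crosses the top along this point's y, which turns with the stud.
- stud (a joint): How far the stud is pressed (m): 0 up, 0.0105 bottom. A spring pushes it up, 4 N at 0, 12 N at the bottom. At its foot is a cross pin, 30 x 5 x 7 mm high, in line with the coin slot; stud up, the pin reaches 11 mm below the plate's underside. With the cover home it must be pressed 0.0085 or more to turn freely; locked in the catch it springs back to about 0.006.
- stud_turn (a joint): Turn of the stud in the cover (rad), growing clockwise seen from above. 0 (start within 0.1): coin slot along the cover's long side, the pin fits the catch. 1.57: coin slot across the cover, where the pin, let go, springs up into the catch's notch (within about 0.13, often more); a stop blocks it at about 1.8 to 1.9. Slight friction; it stays where it is left.
- sill: Fixed aluminium door sill, 120 mm wide (x), 2 m long (y), 40 mm high, with frosted glass doors up to 0.39 m tall slid open 0.55 m and more either side of the bay. Origin: on the shelf below the centre of the service bay; y along the sill, z up. With the cover home on the bay's ledges, the cover's origin is 17 mm above this one.
- bay (a point): Centre of the bay's mouth, level with the sill's top, 40 mm up. The bay is a pocket 88 (x) x 174 (y) mm, 3 mm wider all round than the cover, its rim bevelled at 45 degrees by another 5 mm. Home, the cover's plate lies 4 mm below the sill's top and the raised stud's top 31.5 mm above it.
- catch (a point): Centre of the steel catch plate's upper face in the bay, 27 mm above the shelf. It is 6 mm thick with a slot 38 (y) x 14 (x) mm for the stud's pin. With the cover home and the stud up, the pin lies in the slot and cannot turn; pressed, it passes below the plate.
- spice_box: Bystander: open round steel spice box, 170 mm diameter, 58 mm high, with seven steel cups. Origin: centre of its underside.
- jar_a: Bystander: amber glass jar with wooden cap, 68 mm diameter, 105 mm high. Origin: centre of its underside.
- jar_b: Bystander: amber glass jar with wooden cap, 68 mm diameter, 105 mm high. Origin: centre of its underside.
- blue_lid: Bystander: round blue silicone lid, 144 mm diameter, 9 mm thick with a knob to 23 mm. Origin: centre of its underside.
- ramekin: Bystander: white ceramic ramekin, 84 mm diameter, 48 mm high. Origin: centre of its underside.
- brush: Bystander: hand brush, 200 mm long, lying flat. Origin: underside, about its middle.
Mind the look-alikes: they are no part of the job. Several things have the shape of the cover; the one meant has the colours described above.

How it is judged:
On the way:
1. the cover lies home in the bay, its stud not yet turned (horizontal distance between cover and sill below 0.006 m and z of cover in the frame of sill below 0.0195 m and angle between cover's own z axis and vertical below 0.04 rad and angle between the y axis of cover and the y axis of sill, either way round below 0.08 rad and value of joint stud_turn below 0.6 rad), for 0.1 s.
At the end, for the whole second after the job is handed in: The cover lies home in the bay (centred within 6 mm, at its height within 2.5 mm, level within 0.04 rad, in line with the sill within 0.08 rad, at rest); its stud is turned more than 1.25 rad and has sprung back into the notch of the catch (pressed reading between 4.5 and 7.5 mm) (horizontal distance between cover and sill below 0.006 m and z of cover in the frame of sill between 0.0145 and 0.0195 m and angle between cover's own z axis and vertical below 0.04 rad and angle between the y axis of cover and the y axis of sill, either way round below 0.08 rad and value of joint stud_turn above 1.25 rad and value of joint stud between 0.0045 and 0.0075 m and linear speed of cover below 0.01 m/s); the robot touches nothing.
It fails at once if a bystander is moved by more than 30 mm (distance of any of spice_box, jar_a, jar_b, blue_lid, ramekin, brush from where it was at the start of the episode above 0.03 m).
It also fails if it takes over 48 s, if anything falls off the work surface, if the arm or the gripper's body presses on something with over 40 N, if the wrist force passes 120 N, or if a joint passes its speed limit or range.

## Robot

A 6-joint arm with a two-finger parallel gripper is mounted at the origin on the work surface. World frame = base frame: x ahead of the robot, y to its left, z up, the work surface at z = 0. Lengths are in m, angles in rad, forces in N, time in s.
With the tool pointing down it reaches from about 0.375 to 0.9 m from the base axis. Payload 3.1 kg.
Tool frame: the origin (TCP) lies midway between the tips of the shut fingers; the grasp point (between the pads) lies behind it (r.grip_point_offset is the z of the grasp point in the tool frame, in m); z points along the fingers, y is the direction in which the jaws open and shut (so a half turn about z gives the same grasp; the last joint's range is limited). The gripper opens to 87 mm and grips with 3 to 60 N. Pads are 19 mm wide; open, the fingers measure 117 mm over their backs; the gripper's body (75 mm by 190 mm) begins 51 mm behind the grasp point.
Start: joints at [-1.302, 0.527, 1.433, -0, 1.181, -0.178], TCP at [0.271, -0.563, 0.223] pointing down, gripper open.
Joint ranges: [-3.08, 3.08], [-0.75, 2.2], [0.22, 2.44], [-1.43, 4.57], [0, 2.65], [-2.85, 2.85]. Speed limits (rad/s): [2.79, 2.79, 3.14, 3.14, 3.14, 3.14].

## Interface

Orientations are given as a rotation vector (axis times angle).
In Python, from station import r gives the robot as it stands.
- The arm moves only by the shell command python3 -m jog 'ROWS' [OPENING] [FORCE]. ROWS is JSON, a list of rows, each a list of 6 numbers: the shift along the tool's x, y, z in m, then the turn, a rotation vector about the tool's x, y, z in degrees. A call has 1 to 20 rows; each row shifts and turns the commanded pose from where the row before left it, along the tool's axes as they then stand; what a row does not reach is not made up. A row lasts 1/10 s, in which the tool goes at most 50 mm and 8.59 degrees, less where a joint would pass 70% of its speed; a pose out of reach is approached as far as the arm can. A call is refused whole if a number of a shift passes 0.05 or a number of a turn 8.59, either way. A call with a gripper value outside its range is refused whole. OPENING is the closure, from 0 (fully open) to 1 (shut), set as the call begins (- or left out, the last holds). The fingers move at their own pace and stop on an object; FORCE is the grip in N (left out, the last holds). Time passes only in rows, so rows that do not move let the fingers close. It gives the time, the measured TCP pose, the force and the opening at its end, in the units of the state.
- r.observe(): the state, without advancing time (a new reading comes with each control period).
- r.read_camera(name): name is "side" or "top" or "wrist"; returns (picture, depth): 384x512x3 uint8, blue, green, red; 384x512 float32, m along the optical axis (not along the pixel's ray), 0 where there is no reading.
- r.calibration(name): a dict with "vertical_fov" (degrees; the focal length in pixels is half the picture's height over the tangent of half this angle, whatever the lens; pixels are square), "cx", "cy" (the principal point, pixels), "k1" (the pictures are not rectified: a ray, as slopes to the right and down, at radius r is drawn at 1 + k1 r^2 times it, then the intrinsics apply), "R" (3x3) and "t" (3): a world point X has camera coordinates R X + t; the wrist camera has in their place "tool_from_camera" (4x4, takes a point from camera to tool coordinates, whose origin is the TCP and whose axes are the flange's). Camera axes: x right, y down, z forward; pixel columns grow to the right and rows downward; lengths in m; the calibration is good to about 2 mm. A picture is of the moment at which its call begins: read the wrist's pose just before it. calibration takes no time and is no camera call.
- r.sign_off(): hands the job in, once; it reports no verdict.
The state is a dict: "time": time; "q": joint angles; "dq": joint speeds; "joint_torque": joint torques, N m; "position": TCP position; "tcp_rot": TCP orientation; "force": force on the tool from outside, world axes, zero at the start; "ft_torque": the same for the moment, N m; "opening": finger opening in m.
Only numpy, scipy, OpenCV 4.12 (cv2) and the standard library are available. Lean on these libraries where they do the work, as an engineer would, in place of code of your own. Each camera call takes 0.05 s, during which the arm holds its last target. There are 200 camera calls.

## Working session

There is one attempt and no reset: what is moved stays moved. The work goes in short steps, Python scripts to look and compute and a shell command to move; the robot and the scene stay as the last step left them, time stands still between calls to the robot, and variables do not carry over. Pictures are saved under pics/ and viewed, about 8 in all and at most 12, crops included, and the job is handed in when it is done.

```bash
ls; mkdir -p pics
cat > h.py <<'E'
import numpy as np, cv2
from scipy.spatial.transform import Rotation as Ro
from station import r
def cam(name):
    s=r.observe(); im,d=r.read_camera(name); c=r.calibration(name)
    f=im.shape[0]/2/np.tan(np.radians(c["vertical_fov"])/2)
    if "R" in c: R=np.array(c["R"]);t=np.array(c["t"]); Rw=R.T; o=-R.T@t
    else:
        T=np.array(c["tool_from_camera"]); A=Ro.from_rotvec(s["tcp_rot"]).as_matrix()
        Rw=A@T[:3,:3]; o=A@T[:3,3]+np.array(s["position"])
    return im,d,dict(f=f,cx=c["cx"],cy=c["cy"],k=c["k1"],Rw=Rw,o=o)
def rays(C,uv):
    uv=np.atleast_2d(np.asarray(uv,float))
    K=np.array([[C["f"],0,C["cx"]],[0,C["f"],C["cy"]],[0,0,1]])
    n=cv2.undistortPoints(uv.reshape(-1,1,2),K,np.array([C["k"],0,0,0,0.])).reshape(-1,2)
    return np.c_[n,np.ones(len(n))]
def onplane(C,uv,z):
    d=rays(C,uv)@C["Rw"].T
    return C["o"]+d*((z-C["o"][2])/d[:,2])[:,None]
def bydepth(C,uv,D):
    uv=np.atleast_2d(uv); z=D[uv[:,1].astype(int),uv[:,0].astype(int)]
    return C["o"]+(rays(C,uv)*z[:,None])@C["Rw"].T
E
python3 - <<'E'
from h import *
import json
for n in ("top","side"):
    im,d,C=cam(n); cv2.imwrite(f"pics/{n}0.png",im); np.savez(f"{n}0.npz",im=im,d=d); print(n,C["o"],C["f"],C["Rw"][:,2])
s=r.observe();print({k:np.round(v,3) for k,v in s.items()},r.grip_point_offset)
E
```

```text
pics
top [ 0.35162645 -0.18202447  1.69765554] 494.345293151659 [ 8.08331589e-02 -7.52674483e-04 -9.96727362e-01]
side [0.18906867 0.70429114 1.12650252] 452.6085941875404 [ 0.22273059 -0.62475489 -0.74837986]
{'time': np.float64(0.1), 'q': array([-1.301,  0.528,  1.434, -0.   ,  1.181, -0.179]), 'dq': array([-0.   , -0.001, -0.004,  0.   , -0.002,  0.002]), 'joint_torque': array([  0.   , -44.099, -17.715,   0.064,   0.053,  -0.   ]), 'position': array([ 0.27 , -0.563,  0.222]), 'tcp_rot': array([-3.061, -0.697,  0.   ]), 'force': array([ 0.59 , -0.014, -0.588]), 'ft_torque': array([ 0.002, -0.017,  0.015]), 'opening': np.float64(0.087)} -0.0187
```

View pics/top0.png

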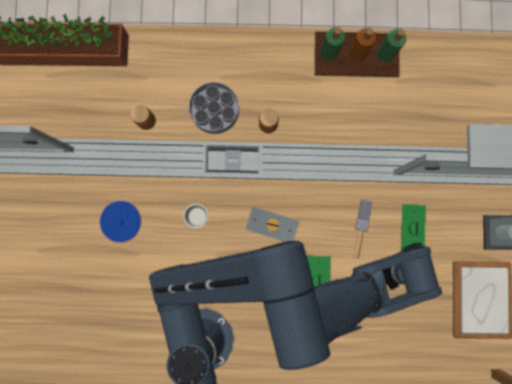

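View pics/side0.png

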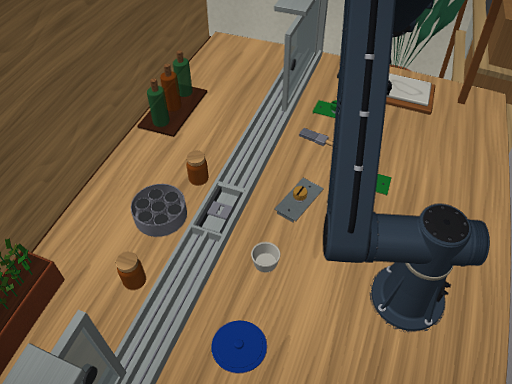

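The top view shows a grey plate with a brass knob at about (273,224). There are green look-alikes at (413,225) and (318,270), and a dark grey tray at (498,232). Only the one at (273,224) is a grey plate with a brass stud. The bay is at about (233,159). I'll measure both and check them in one crop.

Run:
```python
from h import *
c=r.calibration
for n,roiC,roiB in (("top",(242,200,305,245),None),("side",(268,172,330,225),None)):
    im,d,C=cam(n)
    hsv=cv2.cvtColor(im,cv2.COLOR_BGR2HSV)
    x0,y0,x1,y1=roiC
    m=np.zeros(im.shape[:2],np.uint8); sub=hsv[y0:y1,x0:x1]
    m[y0:y1,x0:x1]=(sub[...,1]<60).astype(np.uint8)*255
    k,l,st,_=cv2.connectedComponentsWithStats(m); i=1+st[1:,4].argmax()
    cn=max(cv2.findContours((l==i).astype(np.uint8),cv2.RETR_EXTERNAL,cv2.CHAIN_APPROX_NONE)[0],key=cv2.contourArea)
    P=onplane(C,cn[:,0].astype(float),0.019)[:,:2].astype(np.float32)
    print(n,"cover",cv2.minAreaRect(P*1000))
    b=np.zeros_like(m); b[y0:y1,x0:x1]=((sub[...,1]>120)&(sub[...,0]>17)&(sub[...,0]<30)&(sub[...,2]>60)).astype(np.uint8)*255
    ys,xs=np.nonzero(b); print("brass",len(xs),xs.mean(),ys.mean(),onplane(C,[[xs.mean(),ys.mean()]],0.045))
    if n=="top":
        for uv in [(233,160),(207,147),(260,147),(207,171),(260,171)]: print(uv,onplane(C,[uv],0.04),bydepth(C,[uv],d))
        cv2.imwrite("pics/c1.png",cv2.resize(im[130:250,180:320],None,fx=5,fy=5,interpolation=cv2.INTER_CUBIC))
```

```text
top cover ((380.56549072265625, -242.8040771484375), (200.9920196533203, 97.21717071533203), 73.69683074951172)
brass 101 272.1287128712871 224.4851485148515 [[ 0.39235206 -0.22941109  0.045     ]]
(233, 160) [[ 0.60773408 -0.09316373  0.04      ]] [[ 0.6135383  -0.09114986  0.00243221]]
(207, 147) [[ 0.65050371 -0.00379755  0.04      ]] [[ 0.65244878 -0.00263766  0.02921206]]
(260, 147) [[ 0.65414976 -0.18365148  0.04      ]] [[ 0.65394003 -0.18365035  0.04114918]]
(207, 171) [[ 0.56843759 -0.00622185  0.04      ]] [[ 0.56985855 -0.00506965  0.02913585]]
(260, 171) [[ 0.57208902 -0.18530247  0.04      ]] [[ 0.57181847 -0.18529845  0.04203429]]
side cover ((392.9757385253906, -222.58729553222656), (177.13809204101562, 81.90472412109375), 73.81598663330078)
brass 143 299.42657342657344 192.8041958041958 [[ 0.39237252 -0.22628326  0.045     ]]
```

View pics/c1.png

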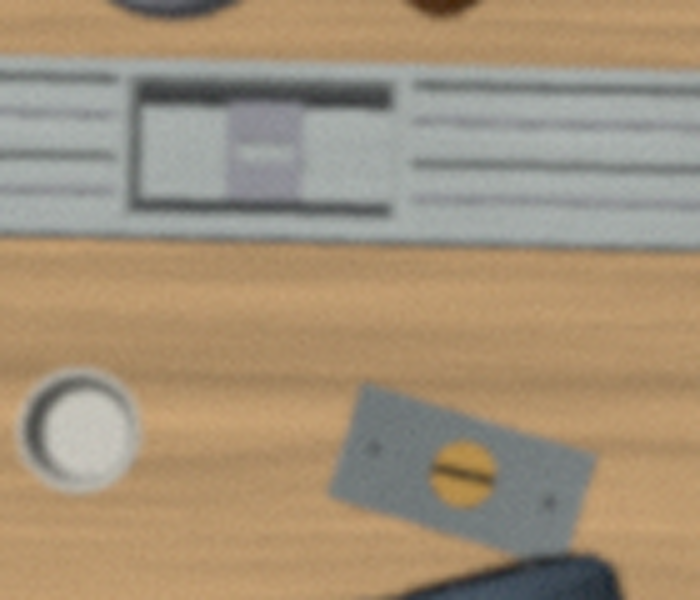

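The crop confirms it: a grey plate with a brass slotted knob at about (272,224), world about (0.392, -0.228), with its long side at about 73.8°. The bay is empty, and its lilac catch sits at about (233,160). I'll move over the cover and line the tool up with it.

```bash
python3 -m jog '[[0.0255,-0.0249,0,0,0,0],[0.0255,-0.0249,0,0,0,0],[0.0255,-0.0249,0,0,0,0],[0.0255,-0.0249,0,0,0,0],[0.0255,-0.0249,0,0,0,0],[0.0255,-0.0249,0,0,0,0],[0.0255,-0.0249,0,0,0,0],[0.0255,-0.0249,0,0,0,0],[0.0255,-0.0249,0,0,0,0],[0.0255,-0.0249,0,0,0,0],[0,0,0,0,0,-8],[0,0,0,0,0,-8],[0,0,0,0,0,-8],[0,0,0,0,0,-8],[0,0,0,0,0,-8],[0,0,0,0,0,-8],[0,0,0,0,0,0],[0,0,0,0,0,0]]' 0
python3 - <<'E'
from h import *
im,d,C=cam("wrist"); cv2.imwrite("pics/w1.png",im)
s=r.observe(); A=Ro.from_rotvec(s["tcp_rot"]).as_matrix(); print(s["q"].round(3) if hasattr(s["q"],"round") else s["q"],A.round(3)); print(C["o"],C["Rw"][:,2])
hsv=cv2.cvtColor(im,cv2.COLOR_BGR2HSV)
b=((hsv[...,1]>120)&(hsv[...,0]>17)&(hsv[...,0]<30)&(hsv[...,2]>60)).astype(np.uint8)
k,l,st,ce=cv2.connectedComponentsWithStats(b)
for i in np.argsort(-st[1:,4])[:3]+1: print(st[i],ce[i],onplane(C,[ce[i]],0.0545))
E
```

```text
time: 2.0
position: [0.3926, -0.2284, 0.2225]
tcp_rot: [-2.517, -1.879, -0.0]
force: [0.4, -0.4, -0.2]
opening: 0.087
[-0.774  0.299  1.845  0.     0.998 -0.486] [[ 0.284  0.959 -0.   ]
 [ 0.959 -0.284  0.   ]
 [ 0.    -0.    -1.   ]]
[ 0.41705077 -0.14946567  0.38541039] [-0.08632341 -0.2891945  -0.95337024]
[ 230  338  282   23 5213] [378.02225206 350.45693459] [[ 0.46833919 -0.48420628  0.0545    ]]
[ 238  151   43   43 1272] [258.84512579 172.05267296] [[ 0.39264473 -0.22840938  0.0545    ]]
[ 65 268  33  58 907] [ 77.78169791 296.61521499] [[ 0.15095679 -0.31082568  0.0545    ]]
```

View pics/w1.png

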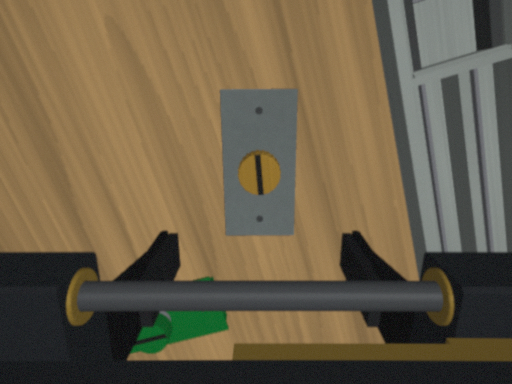

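The wrist view puts the knob at pixel (259,172), world (0.3926, -0.2284), directly under the TCP. The plate edges are parallel to the tool axes. Next I descend and grip.

```bash
python3 -m jog '[[0,0,0.03,0,0,0],[0,0,0.03,0,0,0],[0,0,0.03,0,0,0],[0,0,0.03,0,0,0],[0,0,0.03,0,0,0],[0,0,0.02,0,0,0],[0,0,0.012,0,0,0],[0,0,0.0085,0,0,0],[0,0,0,0,0,0],[0,0,0,0,0,0]]'
python3 -m jog '[[0,0,0,0,0,0],[0,0,0,0,0,0],[0,0,0,0,0,0],[0,0,0,0,0,0],[0,0,0,0,0,0],[0,0,0,0,0,0],[0,0,0,0,0,0],[0,0,0,0,0,0]]' 1 50
python3 -m jog '[[0,0,-0.01,0,0,0],[0,0,-0.02,0,0,0],[0,0,-0.03,0,0,0],[0,0,-0.03,0,0,0],[0,0,-0.03,0,0,0],[0,0,0,0,0,0],[0,0,0,0,0,0]]'
```

```text
time: 3.05
position: [0.3929, -0.2287, 0.0323]
tcp_rot: [2.515, 1.882, 0.0]
force: [-0.3, -0.7, -0.5]
opening: 0.0869
time: 3.85
position: [0.3925, -0.2284, 0.0321]
tcp_rot: [-2.514, -1.883, 0.0]
force: [-1.5, -0.1, 1.3]
opening: 0.0434
time: 4.55
position: [0.3926, -0.2283, 0.1525]
tcp_rot: [2.514, 1.883, 0.0]
force: [0.3, 1.2, -4.2]
opening: 0.0432
```

```bash
python3 -m jog '[[0.004,0.027,0,0,0,0],[0.004,0.027,0,0,0,0],[0.004,0.027,0,0,0,0],[0.004,0.027,0,0,0,0],[0.004,0.027,0,0,0,0],[0.004,0.027,0,0,0,0],[0.004,0.027,0,0,0,0],[0.004,0.027,0,0,0,0],[0,0,-0.02,0,0,-7.7],[0,0,-0.02,0,0,-7.7],[0,0,0,0,0,0],[0,0,0,0,0,0],[0,0,0,0,0,0]]'
python3 - <<'E'
from h import *
im,d,C=cam("wrist"); cv2.imwrite("pics/w2.png",cv2.resize(im,(768,576)));np.savez("w2.npz",im=im,d=d,**C)
im,d,C=cam("top"); cv2.imwrite("pics/t2.png",im);np.savez("t2.npz",im=im,d=d,**C)
E
```

```text
time: 5.85
position: [0.6075, -0.2578, 0.1896]
tcp_rot: [-2.239, -2.197, 0.002]
force: [0.5, -0.6, -3.2]
opening: 0.0431
```

View pics/w2.png

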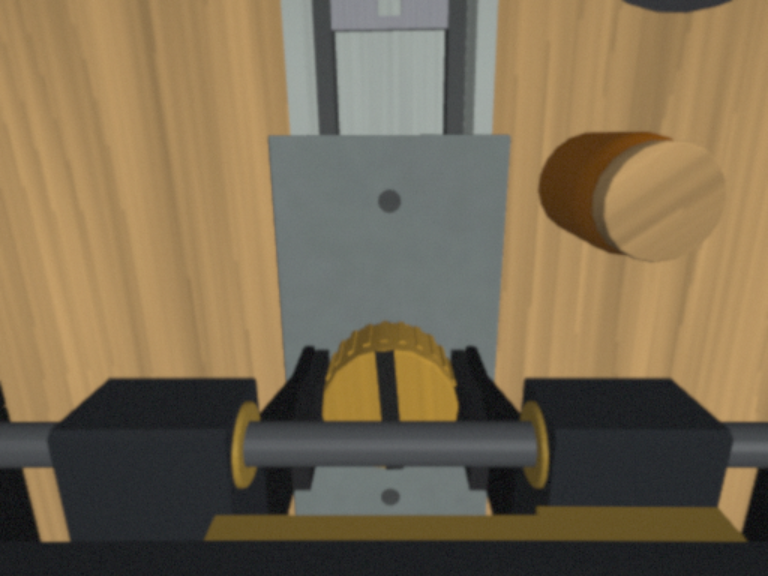

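The view shows the carried cover level, and only the near part of the bay and the catch edge at (390,28) in the 768-wide picture. I'll back off along the sill to see the whole bay.

```bash
python3 -m jog '[[-0.03,0,-0.01,0,0,0],[-0.03,0,-0.01,0,0,0],[-0.03,0,-0.01,0,0,0],[-0.03,0,-0.01,0,0,0],[0,0,0,0,0,0],[0,0,0,0,0,0]]'
python3 - <<'E'
from h import *
im,d,C=cam("wrist"); cv2.imwrite("pics/w3.png",cv2.resize(im,(768,576)));np.savez("w3.npz",im=im,d=d,**C)
E
```

```text
time: 6.55
position: [0.6062, -0.3789, 0.2311]
tcp_rot: [-2.241, -2.199, -0.001]
force: [-0.3, 0.2, -4.2]
opening: 0.0431
```

View pics/w3.png

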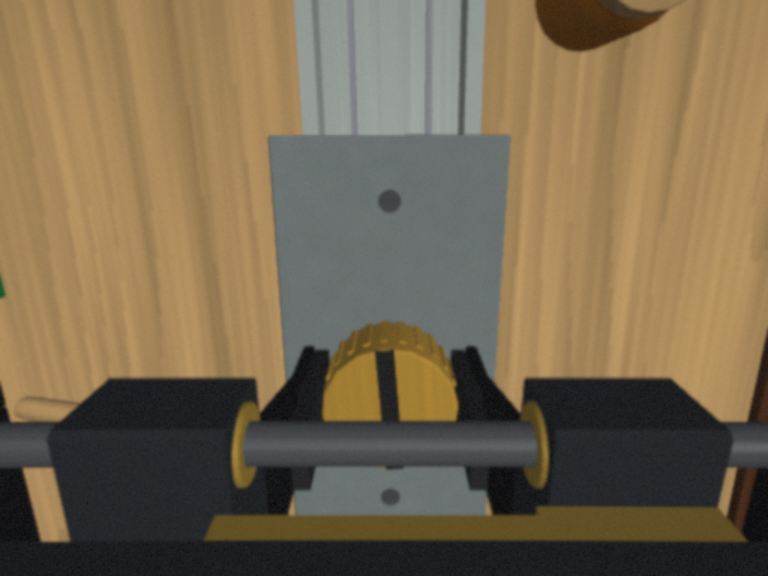

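The camera looks along the sill and the cover hides the bay, so backing off didn't help. I'll look from beside the bay instead.

```bash
python3 -m jog '[[0.029,-0.0173,-0.002,0,0,0],[0.029,-0.0173,-0.002,0,0,0],[0.029,-0.0173,-0.002,0,0,0],[0.029,-0.0173,-0.002,0,0,0],[0.029,-0.0173,-0.002,0,0,0],[0.029,-0.0173,-0.002,0,0,0],[0.029,-0.0173,-0.002,0,0,0],[0.029,-0.0173,-0.002,0,0,0],[0.029,-0.0173,-0.002,0,0,0],[0,0,0,0,0,0],[0,0,0,0,0,0],[0,0,0,0,0,0]]'
python3 - <<'E'
from h import *
im,d,C=cam("wrist"); cv2.imwrite("pics/w4.png",cv2.resize(im,(768,576)));np.savez("w4.npz",im=im,d=d,**C)
E
```

```text
time: 7.8
position: [0.4563, -0.1151, 0.2502]
tcp_rot: [2.238, 2.203, 0.0]
force: [-0.0, 0.7, -3.3]
opening: 0.0433
```

View pics/w4.png

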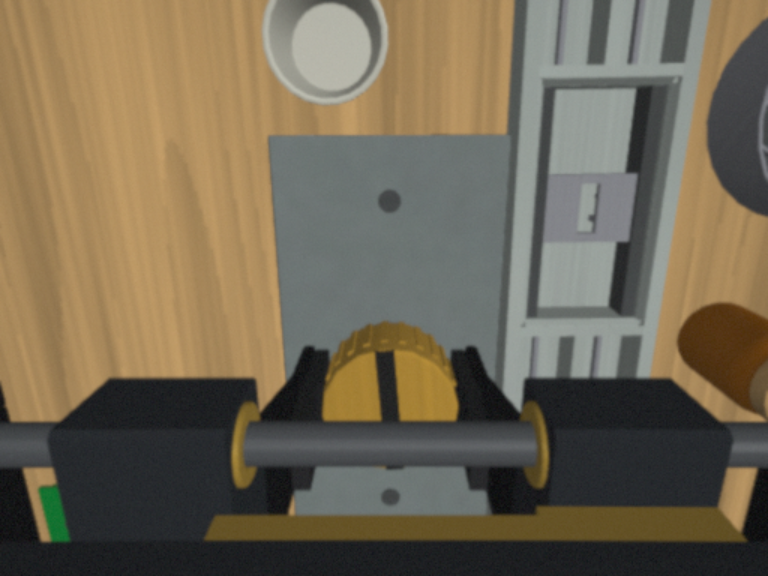

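The whole bay is now visible: mouth corners are near (541,80), (681,76), (522,325) and (641,322), and the catch slot is at (588,208), all in the 768-wide picture. I'll measure from this picture.

Run:
```python
from h import *
Z=np.load("w4.npz"); im,d=Z["im"],Z["d"]; C={k:Z[k] for k in("f","cx","cy","k","Rw","o")}
# slot: hole in purple catch
hsv=cv2.cvtColor(im,cv2.COLOR_BGR2HSV)
print("purple",hsv[120,375],hsv[150,415],"ledge",hsv[85,385],"slot",hsv[130,390],"sill",hsv[48,400])
x0,y0,x1,y1=340,20,480,250
uv=np.stack(np.meshgrid(np.arange(x0,x1),np.arange(y0,y1)),-1).reshape(-1,2)
P=bydepth(C,uv,d); z=P[:,2].reshape(y1-y0,x1-x0)
X=P[:,0].reshape(z.shape);Y=P[:,1].reshape(z.shape)
for row in (40,70,100,110,150,170,190,205): # image rows: transitions in height
    i=row-y0; zz=z[i]; j=np.nonzero(np.abs(np.diff(zz))>0.006)[0]
    print(row,[(int(k+x0),*(1000*np.array([X[i,k],zz[k],X[i,k+1],zz[k+1]])).round(1)) for k in j])
print('cols')
for col in (365,380,410,415,420):
    j=col-x0; zz=z[:,j]; i=np.nonzero(np.abs(np.diff(zz))>0.005)[0]
    print(col,[(int(k+y0),*(1000*np.array([Y[k,j],zz[k],Y[k+1,j],zz[k+1]])).round(1)) for k in i])
m=((hsv[...,0]>118)&(hsv[...,0]<150)&(hsv[...,1]>15)).astype(np.uint8); m[:y0]=0;m[y1:]=0;m[:,:x0]=0
m=m*(np.arange(512)[None]<435).astype(np.uint8)
cs,h=cv2.findContours(m,cv2.RETR_CCOMP,cv2.CHAIN_APPROX_NONE)
for c,hh in zip(cs,h[0]):
    if len(c)>15:
        q=onplane(C,c[:,0].astype(float),0.027)[:,:2].astype(np.float32)*1000
        print(hh[3],len(c),cv2.minAreaRect(q), q.min(0),q.max(0))
cv2.imwrite("pics/w4c.png",cv2.resize(im[35:230,340:470],None,fx=3,fy=3))
```

```text
purple [111  13 136] [105  11 134] ledge [ 75  13 156] slot [ 71  13 160] sill [ 70  14 161]
40 [(347, np.float64(549.8), np.float64(33.8), np.float64(549.3), np.float64(40.3)), (359, np.float64(560.3), np.float64(41.0), np.float64(571.1), np.float64(5.8)), (375, np.float64(584.7), np.float64(15.6), np.float64(588.6), np.float64(6.8)), (412, np.float64(614.4), np.float64(40.3), np.float64(629.7), np.float64(6.4)), (424, np.float64(638.6), np.float64(13.6), np.float64(643.3), np.float64(5.8)), (428, np.float64(646.1), np.float64(6.9), np.float64(458.2), np.float64(413.0)), (429, np.float64(458.2), np.float64(413.0), np.float64(647.7), np.float64(8.2)), (467, np.float64(669.6), np.float64(41.1), np.float64(694.5), np.float64(-0.7))]
70 [(340, np.float64(549.8), np.float64(9.7), np.float64(549.5), np.float64(16.0)), (342, np.float64(549.6), np.float64(20.2), np.float64(549.3), np.float64(26.4)), (368, np.float64(574.5), np.float64(32.6), np.float64(583.8), np.float64(6.0)), (461, np.float64(669.3), np.float64(39.8), np.float64(693.0), np.float64(-0.1))]
100 [(341, np.float64(549.8), np.
[... 5029 characters left out ...]
loat64(12.5), np.float64(8.2), np.float64(40.5)), (56, np.float64(-4.6), np.float64(34.8), np.float64(-4.6), np.float64(20.8)), (57, np.float64(-4.6), np.float64(20.8), np.float64(-4.5), np.float64(5.2)), (114, np.float64(-65.7), np.float64(14.5), np.float64(-66.2), np.float64(22.7)), (162, np.float64(-119.2), np.float64(30.4), np.float64(-32.6), np.float64(413.0)), (163, np.float64(-32.6), np.float64(413.0), np.float64(-121.3), np.float64(31.6)), (203, np.float64(-169.9), np.float64(30.6), np.float64(-32.6), np.float64(413.0)), (204, np.float64(-32.6), np.float64(413.0), np.float64(-171.6), np.float64(32.9)), (222, np.float64(-190.6), np.float64(40.5), np.float64(-200.1), np.float64(21.3))]
```

The bay centre comes out at (0.6095, -0.092) with sill yaw about 0. Sill width measures 119.9 mm and pocket length 173.7 mm, both agreeing with the given sizes. Next I check the cover's pose in the grip.

Run:
```python
from h import *
Z=np.load("w4.npz"); im=Z["im"]; C={k:Z[k] for k in("f","cx","cy","k","Rw","o")}
s=r.observe(); A=Ro.from_rotvec(s["tcp_rot"]).as_matrix(); p=np.array(s["position"]); print(p,s["q"],np.degrees(np.arctan2(A[1,0],A[0,0])))
g=cv2.cvtColor(im,cv2.COLOR_BGR2GRAY)
zt=p[2]-0.013
# dark holes in plate
holes=[]
for (u,v) in ((259,134),(260,331)):
    w=g[v-12:v+12,u-12:u+12]; ys,xs=np.nonzero(w<75); holes.append((xs.mean()+u-12,ys.mean()+v-12)); print(len(xs),holes[-1])
H=onplane(C,holes,zt); print(H, "yaw",np.degrees(np.arctan2(*(H[0]-H[1])[1::-1])),"mid",H.mean(0)-p)
# plate far edge & side corners from the enlarged picture
q=onplane(C,np.array([[269,136],[509,135],[284,360],[498,360]])/1.5,zt); print(q)
k=onplane(C,[[391/1.5,412/1.5]],zt+0.0355);print(k)
```

```text
[ 0.4563567  -0.11543717  0.25011846] [-4.85763843e-01  2.82024508e-01  1.77320931e+00 -6.51739796e-05
  1.08528711e+00 -4.69310285e-01] 89.05900709872711
129 (np.float64(259.15503875968994), np.float64(133.62790697674419))
75 (np.float64(259.7866666666667), np.float64(330.82666666666665))
[[ 0.45762643 -0.05586286  0.23711846]
 [ 0.45609771 -0.18058182  0.23711846]] yaw 89.29774234594935 mid [ 0.00050537 -0.00278517 -0.013     ]
[[ 0.41772409 -0.03379411  0.23711846]
 [ 0.49835853 -0.03469084  0.23711846]
 [ 0.41620188 -0.11651367  0.23711846]
 [ 0.49890828 -0.11776841  0.23711846]]
[[ 0.45742078 -0.11832891  0.27261846]]
```

```bash
python3 -m jog '[[0.0046,0.0254,0,0,0,0],[0.0046,0.0254,0,0,0,0],[0.0046,0.0254,0,0,0,0],[0.0046,0.0254,0,0,0,0],[0.0046,0.0254,0,0,0,0],[0.0046,0.0254,0,0,0,0],[0,0,0.03,0,0,-0.8],[0,0,0.03,0,0,0],[0,0,0.03,0,0,0],[0,0,0.03,0,0,0],[0,0,0.03,0,0,0],[0,0,0.015,0,0,0],[0,0,0.005,0,0,0],[0,0,0,0,0,0],[0,0,0,0,0,0],[0,0,0,0,0,0]]'
python3 - <<'E'
from h import *
s=r.observe(); A=Ro.from_rotvec(s["tcp_rot"]).as_matrix(); print(s["position"],s["force"],s["q"],np.degrees(np.arctan2(A[1,0],A[0,0])),A[:,2])
E
```

```text
time: 9.45
position: [0.6097, -0.0903, 0.0817]
tcp_rot: [2.222, 2.217, 0.002]
force: [0.6, -1.5, -2.7]
opening: 0.0431
[ 0.60968522 -0.09034145  0.08169256] [ 0.59852148 -1.45554279 -2.72403059] [-3.28210799e-01  6.96179162e-01  1.56849644e+00  5.49428238e-05
  8.73560174e-01 -3.25736296e-01] 89.85610950079914 [ 0.00319126 -0.00104221 -0.99999436]
```

```bash
python3 -m jog '[[0,0,0.006,0,0,0],[0,0,0.006,0,0,0],[0,0,0.003,0,0,0],[0,0,0,0,0,0]]'
python3 -m jog '[[0,0,0.005,0,0,0],[0,0,0.005,0,0,0],[0,0,0,0,0,0]]'
```

```text
time: 9.85
position: [0.6078, -0.0897, 0.0643]
tcp_rot: [-2.223, -2.218, 0.001]
force: [-0.2, -0.5, -2.9]
opening: 0.0432
time: 10.15
position: [0.6078, -0.0897, 0.0541]
tcp_rot: [-2.223, -2.218, 0.001]
force: [-0.3, -0.4, -3.5]
opening: 0.043
```

```bash
python3 -m jog '[[0,0,0.003,0,0,0],[0,0,0.002,0,0,0],[0,0,0,0,0,0],[0,0,0,0,0,0]]'
python3 - <<'E'
from h import *
im,d,C=cam("wrist"); cv2.imwrite("pics/w5.png",cv2.resize(im,(768,576)));np.savez("w5.npz",im=im,d=d,**C)
E
```

```text
time: 10.55
position: [0.6084, -0.0899, 0.05]
tcp_rot: [-2.224, -2.219, 0.0]
force: [-0.0, 0.5, -3.0]
opening: 0.0435
```

View pics/w5.png

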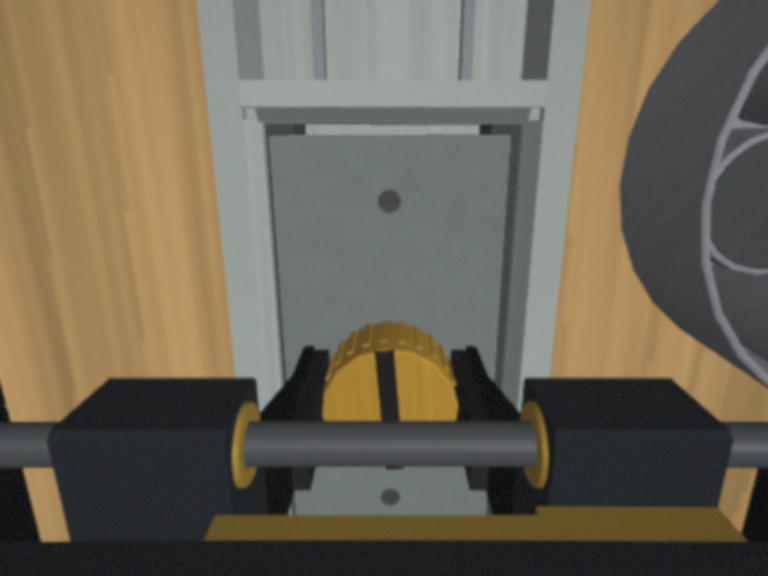

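The cover is inside the pocket with gaps all round: about 4 mm at the far end (rows 124–136), and the left gap is the narrower side gap. I'll lower it until it seats.

```bash
python3 -m jog '[[-0.0005,0.0005,0.0015,0,0,0],[0,0,0.001,0,0,0],[0,0,0,0,0,0],[0,0,0,0,0,0]]'
```

```text
time: 11.0
position: [0.609, -0.0904, 0.0483]
tcp_rot: [2.224, 2.218, 0.001]
force: [-0.3, 1.3, 4.1]
opening: 0.0429
```

Seated: the force went from -3 to +4 N. Next I press the stud.

```bash
python3 -m jog '[[0,0,0,0,0,0],[0,0,0.002,0,0,0],[0,0,0.002,0,0,0],[0,0,0.002,0,0,0],[0,0,0.0015,0,0,0],[0,0,0,0,0,0],[0,0,0,0,0,0]]' 1 60
python3 - <<'E'
from h import *
s=r.observe();print(s["position"],s["force"],s["ft_torque"])
E
```

```text
time: 11.7
position: [0.6091, -0.0904, 0.0409]
tcp_rot: [2.224, 2.218, 0.0]
force: [-3.4, 1.4, 8.8]
opening: 0.0431
[ 0.60907293 -0.09035585  0.04093721] [-3.37872964  1.42909666  8.82741074] [0.27145462 0.46936458 0.02645342]
```

```bash
python3 -m jog '[[0,0,0.0015,0,0,0],[0,0,0.001,0,0,0],[0,0,0,0,0,0],[0,0,0,0,0,0]]'
```

```text
time: 12.1
position: [0.6091, -0.0904, 0.0387]
tcp_rot: [2.224, 2.218, 0.0]
force: [-2.9, 1.8, 10.5]
opening: 0.0432
```

```bash
python3 -m jog '[[0,0,0.001,0,0,0],[0,0,0,0,0,0],[0,0,0,0,0,0]]'
python3 -m jog '[[0,0,0,0,0,5],[0,0,0,0,0,5],[0,0,0,0,0,5],[0,0,0,0,0,0]]'
```

```text
time: 12.4
position: [0.6091, -0.0903, 0.0385]
tcp_rot: [2.224, 2.218, 0.0]
force: [-4.2, 2.4, 14.4]
opening: 0.0425
time: 12.8
position: [0.6096, -0.0904, 0.0385]
tcp_rot: [2.495, 1.907, 0.002]
force: [-3.2, 1.8, 15.4]
opening: 0.0429
```

The stud is at the bottom at about 15 N and turning. I'll continue to 90°.

```bash
python3 -c "
from station import r;print(r.observe()['ft_torque'])"; python3 -m jog '[[0,0,0,0,0,6],[0,0,0,0,0,6],[0,0,0,0,0,6],[0,0,0,0,0,6],[0,0,0,0,0,6],[0,0,0,0,0,6],[0,0,0,0,0,0]]'
python3 -m jog '[[0,0,0,0,0,6],[0,0,0,0,0,6],[0,0,0,0,0,6],[0,0,0,0,0,6],[0,0,0,0,0,6],[0,0,0,0,0,6],[0,0,0,0,0,4],[0,0,0,0,0,0],[0,0,0,0,0,0]]'
python3 - <<'E'
from h import *
s=r.observe();A=Ro.from_rotvec(s["tcp_rot"]).as_matrix();print(s["position"],s["force"],s["ft_torque"],s["q"],np.degrees(np.arctan2(A[1,0],A[0,0])))
im,d,C=cam("wrist"); cv2.imwrite("pics/w6.png",im)
E
```

```text
[ 0.33689589  0.67433216 -0.04258038]
time: 13.5
position: [0.6105, -0.0911, 0.0386]
tcp_rot: [2.961, 1.041, 0.005]
force: [-1.8, 1.2, 12.7]
opening: 0.043
time: 14.4
position: [0.6109, -0.0922, 0.0386]
tcp_rot: [3.138, -0.031, 0.007]
force: [-2.1, -1.6, 11.9]
opening: 0.043
[ 0.61092526 -0.09221363  0.03857631] [-2.07689484 -1.64029567 11.90938154] [-0.18189323  0.49517611 -0.0763083 ] [-0.32977225  0.7621901   1.58304429 -0.0018894   0.79096275  1.26207559] -1.1298538478874471
```

View pics/w6.png

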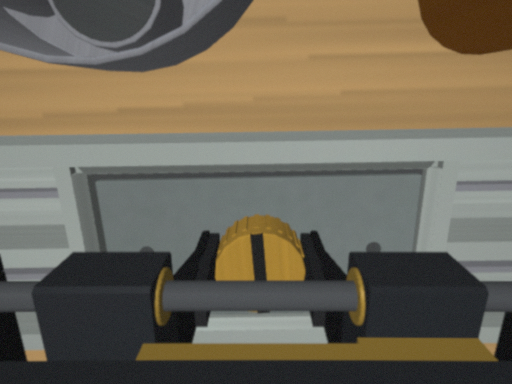

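The cover sits in the bay and the slot is turned across it. It still leans a few degrees anticlockwise (about (253,235) to (264,310)), so I'll add 4° and let the stud rise.

```bash
python3 -m jog '[[0,0,0,0,0,4],[0,0,0,0,0,0],[0,0,-0.0015,0,0,0],[0,0,-0.0015,0,0,0],[0,0,-0.001,0,0,0],[0,0,0,0,0,0],[0,0,0,0,0,0]]'
python3 -c "
from station import r;s=r.observe();print(s['position'],s['force'],s['ft_torque'])"
```

```text
time: 15.15
position: [0.6109, -0.0923, 0.042]
tcp_rot: [3.135, -0.14, 0.007]
force: [-1.3, -3.5, 8.8]
opening: 0.0428
[ 0.6109065  -0.09232392  0.04203865] [-1.34917112 -3.52946807  8.76043747] [-0.28799312  0.2916579  -0.04840874]
```

```bash
python3 -m jog '[[0,0,-0.001,0,0,0],[0,0,0,0,0,0],[0,0,0,0,0,0]]'
python3 -m jog '[[0,0,0,0,0,0],[0,0,0,0,0,0],[0,0,0,0,0,0],[0,0,0,0,0,0],[0,0,0,0,0,0]]' 0
python3 -m jog '[[0,0,-0.01,0,0,0],[0,0,-0.03,0,0,0],[0,0,-0.04,0,0,0],[0,0,-0.04,0,0,0],[0,0,-0.04,0,0,0],[0,0,0,0,0,0],[0,0,0,0,0,0],[0,0,0,0,0,0]]'
python3 - <<'E'
from h import *
im,d,C=cam("wrist"); cv2.imwrite("pics/w7.png",cv2.resize(im,(768,576)))
hsv=cv2.cvtColor(im,cv2.COLOR_BGR2HSV)
b=((hsv[...,1]>120)&(hsv[...,0]>17)&(hsv[...,0]<30)&(hsv[...,2]>60)).astype(np.uint8)
k,l,st,ce=cv2.connectedComponentsWithStats(b)
for i in np.argsort(-st[1:,4])[:4]+1: print(st[i],ce[i],onplane(C,[ce[i]],0.065))
def zat(u,v,w=3):
    g=np.stack(np.meshgrid(np.arange(u-w,u+w+1),np.arange(v-w,v+w+1)),-1).reshape(-1,2); return np.median(bydepth(C,g,d),0)
for i in np.argsort(-st[1:,4])[:4]+1:
    print(zat(*ce[i].astype(int)))
np.savez("w7.npz",im=im,d=d,**C)
E
```

```text
time: 15.45
position: [0.6109, -0.0923, 0.0429]
tcp_rot: [3.135, -0.14, 0.007]
force: [-1.4, -2.6, 8.0]
opening: 0.0429
time: 15.95
position: [0.6088, -0.0903, 0.0411]
tcp_rot: [-3.138, 0.141, 0.001]
force: [0.2, -0.5, 0.4]
opening: 0.0751
time: 16.75
position: [0.6078, -0.09, 0.2006]
tcp_rot: [-3.138, 0.141, 0.004]
force: [0.5, 0.2, 0.6]
opening: 0.0866
[ 231  338  281   23 5286] [378.08323874 350.40635641] [[ 0.40358289 -0.20376085  0.065     ]]
[ 239  153   47   48 1558] [261.72913992 176.65275995] [[ 0.61224923 -0.09329033  0.065     ]]
[423 268  32  58 890] [441.59662921 296.75505618] [[ 0.46706997 -0.26812773  0.065     ]]
[ 65 268  22  58 407] [ 72.14250614 296.2972973 ] [[0.50182519 0.11377969 0.065     ]]
[ 0.63008276 -0.12098666  0.29930191]
[ 0.6132284  -0.09269273  0.06641089]
[ 0.63573696 -0.14066355  0.28854971]
[ 0.64539167 -0.0464835   0.29070198]
```

View pics/w7.png

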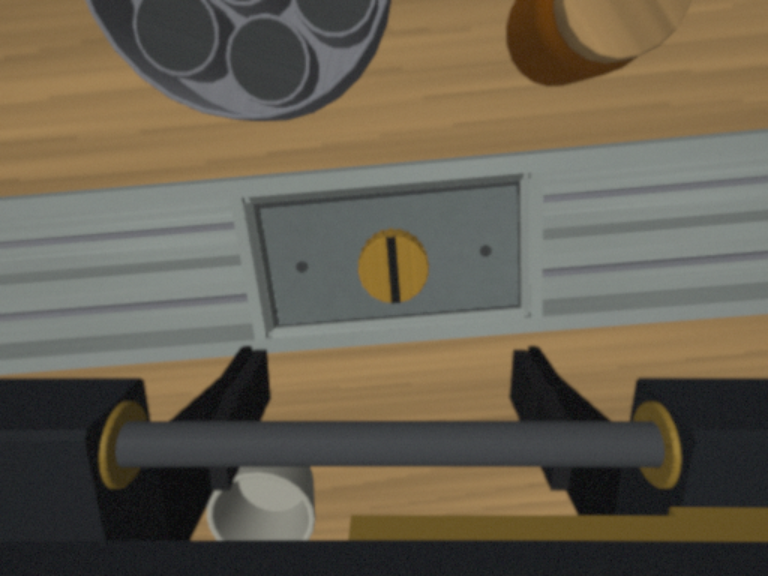

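The view shows the cover in the bay, with the knob at (393,266). The slot is square across it: 4.6° tilt against 4.2° for the sill edges in the picture. Last, a numeric check of plate height and level.

Run:
```python
from h import *
Z=np.load("w7.npz"); d=Z["d"]; C={k:Z[k] for k in("f","cx","cy","k","Rw","o")}
def reg(x0,y0,x1,y1):
    g=np.stack(np.meshgrid(np.arange(x0,x1),np.arange(y0,y1)),-1).reshape(-1,2); P=bydepth(C,g//1,d); return P[P[:,2]<0.1]
f=lambda P:np.linalg.lstsq(np.c_[P[:,:2]-P[:,:2].mean(0),np.ones(len(P))],P[:,2],rcond=None)[0].round(4)
P=np.r_[reg(188,145,230,205),reg(296,138,338,195)]; print("plate: slope x,y,z",f(P))
print("sill z",np.median(reg(355,120,368,195)[:,2]),np.median(reg(165,135,400,136)[:,2]))
print("knob z",np.median(reg(246,165,255,190)[:,2]),np.median(reg(269,165,279,190)[:,2]))
h=onplane(C,np.array([[302,267],[486,251]])/1.5,0.036); print(h,h.mean(0))
q=onplane(C,np.array([[391,240],[396,302]])/1.5,0.0655); print("slot dir deg",np.degrees(np.arctan2(*(q[0]-q[1])[1::-1])),"cover",np.degrees(np.arctan2(*(h[0]-h[1])[1::-1])))
s=r.observe();print(s["time"],s["force"])
```

```text
plate: slope x,y,z [-0.0009 -0.0008  0.0367]
sill z 0.04010860811311606 0.036121003903177906
knob z 0.06621751586771496 0.06624880214218803
[[ 0.60856721 -0.03150495  0.036     ]
 [ 0.60859608 -0.15608926  0.036     ]] [ 0.60858164 -0.0937971   0.036     ]
slot dir deg -0.512344326966263 cover 90.01327897583118
16.8 [-0.16528538 -0.35415418 -0.44135855]
```

```bash
python3 -c "
from station import r;print(r.sign_off())"
```

```text
the job is handed in; nothing more can be done
None
```

The grey cover is back in the service bay and its stud is locked. I carried it by the knob, lowered it until it seated, pressed the stud to the bottom (about 15 N), and turned it clockwise. Then I let it spring back, opened the gripper and lifted clear. The job was handed in at about 17 s of the 48 s allowed.

The last checks, all from the wrist camera after letting go:

| Check | Measured | Needed |
|---|---|---|
| Cover centre to bay centre | about 2 mm | under 6 mm |
| Plate height above the shelf | 36.7 mm (36 mm expected when home) | within 2.5 mm |
| Plate tilt | about 0.001 rad | under 0.04 rad |
| Cover in line with the sill | about 0° off | under 0.08 rad (4.6°) |
| Stud pressed | about 6.0 mm (knob top 29.5 mm above the plate) | 4.5–7.5 mm |
| Stud turn | about 90.5° (1.58 rad) | over 1.25 rad |

- **Bystanders:** I moved none on purpose and saw no contact with any. I did not measure their positions at the end.
- **Disagreement:** while the cover was being carried, the camera put it about 2.7 mm off the gripper along its length, though the grasp had looked centred. I split the difference, and the cover went in without touching the rim.
- **Wasted move:** one viewing move backed away along the sill, where the cover hid the bay. It cost under 2 s.

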